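# Load a sand-cast picture tile through the swing gate of the drying tray

### The arm

A 6-joint arm with a two-finger parallel gripper is mounted at the origin on the work surface. World frame = base frame: x ahead of the robot, y to its left, z up, the work surface at z = 0. Lengths are in mm, angles in rad, forces in N, time in s.
With the tool pointing down it reaches from about 400 to 925 mm from the base axis. Payload 12.5 kg.
Tool frame: the origin (TCP) lies at the centre of the arm's flange, where the gripper is bolted on; the fingertips stand 190 mm ahead of it and the grasp point (between the pads) lies env.grip_point_offset ahead of it (env.grip_point_offset is the distance from the TCP to the grasp point, in mm); z points along the fingers, x is the direction in which the jaws open and shut, and the axes are right-handed (so a half turn about z gives the same grasp; the last joint's range is limited). The gripper opens to 95 mm and grips with 3 to 60 N. Pads are 20 mm wide; open, the fingers measure 119 mm over their backs; the gripper's body (75 mm by 180 mm) begins 59 mm behind the grasp point.
Start: joints at [-1.335, 0.491, 1.559, -0, 1.092, -0.106], TCP at [209.509, -588.839, 404.761] pointing down, gripper open.
Joint ranges: [-3.1, 3.1], [-0.84, 2.19], [0.05, 2.79], [-1.13, 4.28], [0.06, 2.93], [-2.69, 2.69]. Speed limits (rad/s): [2.22, 2.22, 2.79, 3.14, 3.14, 3.14].

### API

Orientations are given as [roll, pitch, yaw] about the fixed x, y, z axes, in that order (R = Rz(yaw) Ry(pitch) Rx(roll)).
In Python, from cell import state, read_camera, camera_model, job_done, env gives the robot as it stands.
- The arm moves only by the tool arm_command, never from a script. Its argument "steps" is a list of rows, each a list of 6 numbers: the shift along the tool's x, y, z in cm, then the turn, a rotation vector about the tool's x, y, z in degrees. In form: [[dx, dy, dz, rx, ry, rz], ...]. A call has 1 to 12 rows; each row is the pose to reach, as a shift and turn from the pose commanded when the call began, along the tool's axes at that moment; what a row does not reach only later rows make up. A row lasts 1/12 s, in which the tool goes at most 41.7 mm and 7.16 degrees, less where a joint would pass 70% of its speed; a pose out of reach is approached as far as the arm can. A call with a gripper value outside its range is refused whole. "jaw" is the finger opening in cm, from 0 to 9.51, set as the call begins (left out, the last holds). The fingers move at their own pace and stop on an object; the grip force is fixed at half the most. Time passes only in rows, so rows that repeat a pose let the fingers close. It gives the time, the measured TCP pose, the force and the opening at its end, in the units of the state.
- state(): the state, without advancing time (a new reading comes with each control period).
- read_camera(name): name is "side" or "top"; returns the picture (400x640x3 uint8, red, green, blue); there is no depth.
- camera_model(name): a dict with "K" (3x3 intrinsics, pixels), "xyz" and "rotation" of the camera in the world. Camera axes: x right, y up, looking along -z (the intrinsics and any distortion apply to the point x, -y, -z); pixel columns grow to the right and rows downward; lengths in mm; the calibration is good to about 2 mm. A picture is of the moment at which its call begins. camera_model takes no time and is no camera call.
- job_done(): hands the job in, once; it reports no verdict.
The state is a dict: "t": time; "joints": joint angles; "qvel": joint speeds; "tau": joint torques, N m; "eef_pos": TCP position; "tcp_rot": TCP orientation; "ft_force": force on the tool from outside, world axes, zero at the start; "moment": the same for the moment, N m; "opening": opening from 0.0 (shut) to 1.0 (fully open).
Only numpy, scipy, OpenCV 4.12 (cv2) and the standard library are available. Lean on these libraries where they do the work, as an engineer would, in place of code of your own. Each camera call takes 0.05 s, during which the arm holds its last target. There are 200 camera calls.

### The job

Pick up the small sand-cast picture tile and set it down gently, flat and lengthways, on the open apron of the plywood drying tray, then push it through the swing gate and on along the bay until it is home: you feel the sprung end stop give a few millimetres, but do not bottom it out and do not press harder than that, since the sand edge crumbles. Draw back so that the gate falls shut behind the tile, which stays lying flat and straight in the bay, clear of the gate; leave the other things on the table where they are.

Things in the scene. Friction and masses are not known exactly. Their poses are not given: they have to be found in the camera images.
- tile: brick-coloured sand-cast tile with a pale picture on top, 64 (its x) x 50 (its y) x 26 (z) mm, 0.13 to 0.25 kg; either end may go first; origin centre of the underside; it starts flat on the table. Its edges crumble if it is dropped or pressed on the tray with over 32 N in all.
- tray: plywood drying tray fixed to the table, open from above. Origin: underside of its floor, on the gate line, midway between the gate's cheeks; x is the way the tile is pushed (apron -> gate -> end stop), z up. The floor is 8 mm thick (the tile slides on it at z = 8) and spans x -125 to 230, y -71 to 79 mm. All positions named here are in this frame, mm.
- apron_spot (a point): point at x -88, y 0, z 8 in the tray, on the bare apron floor (x -125 to -62), where the underside centre of the tile can be set, its x along the tray's x. Ahead, two 26 mm high funnel walls narrow from x -60 (inner half width about 48) to x -24 (30).
- gateway (a point): centre of the gateway, on the floor at x 0, y 0, z 8 of the tray: 60 mm wide (y -30 to 30) between 30 mm high wooden cheeks.
- bay_start (a point): point on the floor of the bay at x 70, y 0, z 8 of the tray, just past the sweep of the gate. The bay is y -30 to 46 wide between 30 mm high rails. The face of the sprung end stop across it rests somewhere from x 140 to x 180, set differently each time and not reported: find it by feel or sight.
- gate (a joint): swing gate: thin aluminium flap 66 mm long, 28 mm high (4 to 32 above the floor), 5 mm thick, hung upright at x 0, y 40 of the tray. 0 = shut; grows to 1.62 rad as it swings towards the end stop (tip sweeps 68 mm radius). A light spring (0.02 to 0.033 N m) shuts it; it rubs with a few N on tile and pusher, may close behind the pusher (then lift out upwards), and falls shut by itself.
- buffer (a joint): compression in m of the sprung end stop, a 60 mm wide, 22 mm high wooden plate: 0 at rest, stiffness 1.2 N per mm, bottoms at 0.016 m. Home means pressed by at least 0.003 m (about 4 N) for a moment; more than 0.012 m (about 14 N) crumbles the tile. If the tile is let go suddenly, the spring kicks it back by some mm: draw back slowly.
- glue_jar: closed squat jar of glue, 64 mm across, 75 mm tall; origin centre of underside. Bystander: leave alone.
- bowl: small dark turned wooden bowl, 110 mm across, 45 mm tall, empty; origin centre of underside. Bystander: leave alone.
- brush: flat hand brush lying on the table; origin under its middle, handle to its own -x. Bystander: leave alone.
- spatula: 200 mm spatula lying on the table; origin under its middle, handle to its own -x. Bystander: leave alone.
- sanding_block: cork sanding block with a wooden back, 90 x 55 x 36 mm; origin centre of underside. Bystander: leave alone.
- cup: yellow plastic cup, 72 mm across, 80 mm tall; origin centre of underside. Bystander: leave alone.
Mind the look-alikes: they are no part of the job. Leave any pink or yellow look-alike of the tile alone.

How it is judged:
By the outcome, as a careful person would: the job done as asked, in the order asked, and still so for the second after the job is handed in, with the robot touching nothing.
It also fails if it takes over 72 s, if anything falls off the work surface, if the arm or the gripper's body presses on something with over 40 N, if the wrist force passes 120 N, or if a joint passes its speed limit or range.

## Working session

There is one attempt and no reset: what is moved stays moved. The work goes in short steps, Python scripts to look and compute and a tool call to move; the robot and the scene stay as the last step left them, time stands still between calls to the robot, and variables do not carry over. Pictures are saved under pics/ and viewed, about 8 in all and at most 12, crops included, and the job is handed in when it is done.

Besides the shell and the picture viewer there is one more tool, called after "Emit:" as name(argument=value, ...) on one line, values as JSON. arm_command: Moves the arm, as the interface text tells. Its arguments: {"type":"object","properties":{"steps":{"type":"array"},"jaw":{"type":"number"}},"required":["steps"]}

```bash
mkdir -p pics; python3 - <<'E'
from cell import *
import cv2,numpy as np
for n in("top","side"):
    cv2.imwrite(f"pics/{n}0.png",read_camera(n)[:,:,::-1]); print(n,camera_model(n))
print(state(),env.grip_point_offset)
E
```

```text
top {'K': array([[361.81188462,   0.        , 319.15060838],
       [  0.        , 361.81188462, 198.01189388],
       [  0.        ,   0.        ,   1.        ]]), 'xyz': array([423.34399684,  32.35530031, 970.20359216]), 'rotation': array([ 0.1401808 , -0.00262271, -1.59217395])}
side {'K': array([[489.92942261,   0.        , 321.58091797],
       [  0.        , 489.92942261, 197.31746571],
       [  0.        ,   0.        ,   1.        ]]), 'xyz': array([ 416.15015496, 1071.64057297,  884.57250448]), 'rotation': array([ 8.93445331e-01, -6.68785232e-04, -3.00876323e+00])}
{'t': 0.1, 'joints': array([-1.33462762e+00,  4.91463770e-01,  1.55940569e+00,  6.89936411e-06,
        1.09167314e+00, -1.05615949e-01]), 'qvel': array([ 0.00169562, -0.00074433, -0.00238755,  0.00152789, -0.00043851,
        0.00128149]), 'tau': array([ 4.20667115e-03, -6.13623691e+01, -2.58606684e+01,  6.94424543e-02,
        4.70070890e-02, -4.62357934e-05]), 'eef_pos': array([ 209.48443223, -588.80808208,  404.23623782]), 'tcp_rot': array([-3.14148643e+00,  9.44006108e-04, -1.22901480e+00]), 'ft_force': array([ 0.64607921, -0.41150562, -0.08123199]), 'moment': array([ 0.02176904,  0.00637722, -0.01412647]), 'opening': 1.0003771294460377} 171.3
```

View pics/top0.png

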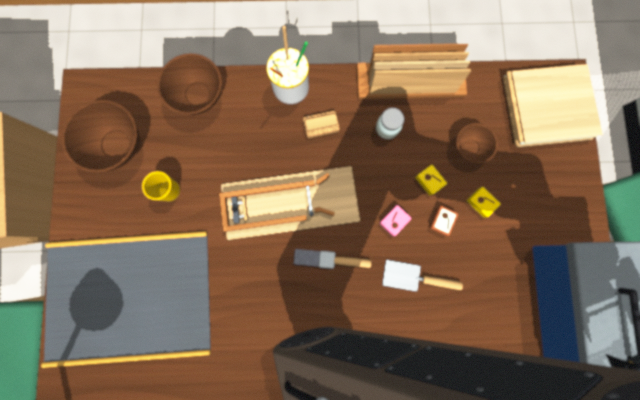

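View pics/side0.png

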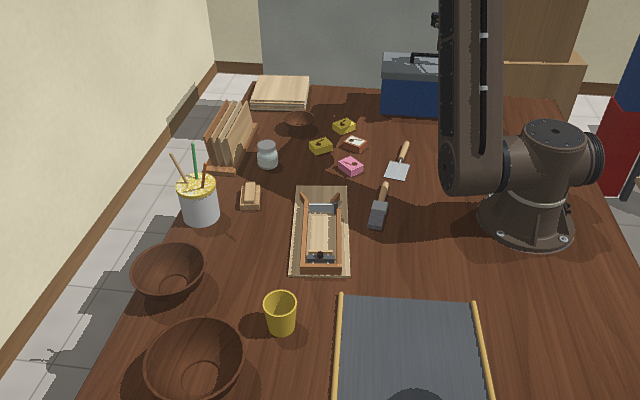

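Top view: the brick-coloured tile with the pale top is at about (444,219). The pink look-alike is at (396,221) and the yellow ones at (431,180) and (484,202). The tray spans about (220–360, 167–238), with its apron on the right, so the push goes left in the image. The side view agrees.

```bash
cat > h.py <<'E'
import numpy as np,cv2
from scipy.spatial.transform import Rotation as R
from cell import *
def cam(n):
    c=camera_model(n); return c["K"],np.array(c["xyz"]),R.from_euler("xyz",c["rotation"]).as_matrix()
def proj(n,P):
    K,o,M=cam(n); p=(np.atleast_2d(P)-o)@M; p=p*[1,-1,-1]; q=p@K.T; return q[:,:2]/q[:,2:]
def back(n,uv,z):
    K,o,M=cam(n); uv=np.atleast_2d(uv).astype(float)
    d=np.c_[uv,np.ones(len(uv))]@np.linalg.inv(K).T*[1,-1,-1]@M.T
    return o+d*((z-o[2])/d[:,2])[:,None]
def crop(src,x0,y0,x1,y1,s): return cv2.resize(src[y0:y1,x0:x1],None,fx=s,fy=s,interpolation=cv2.INTER_CUBIC)
E
python3 - <<'E'
from h import *
t=cv2.imread("pics/top0.png")
a=crop(t,212,160,372,245,5)
b=crop(t,372,190,532,245,5)[:170+0]
b=crop(t,412,195,476,243,5)
out=np.zeros((a.shape[0],800,3),np.uint8);out[:]=a
cv2.imwrite("pics/tray.png",out)
s=cv2.imread("pics/side0.png")
c=crop(s,280,180,360,284,4)
b=crop(t,420,195,470,245,8)
d=np.zeros((416,740,3),np.uint8);d[:400,:400]=b;d[:416,410:730]=c
cv2.imwrite("pics/mix.png",d)
E
```

```text
(no output)
```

View pics/tray.png

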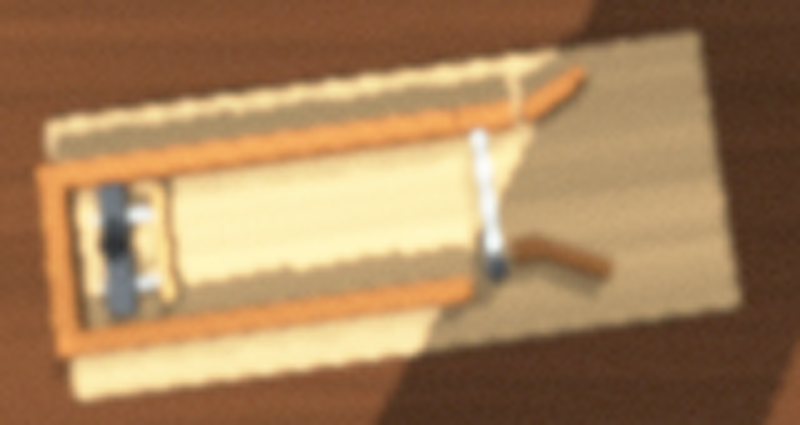

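View pics/mix.png

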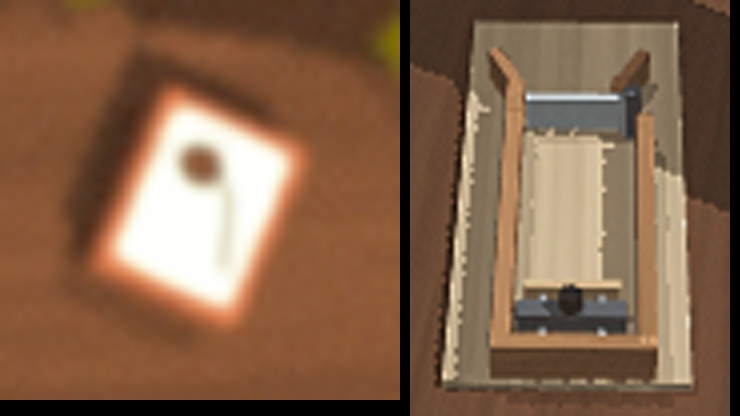

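```bash
cat > fit.py <<'E'
from h import *
from scipy.optimize import least_squares
def pose(p,L):
    c,s=np.cos(p[2]),np.sin(p[2]); L=np.array(L,float)
    return np.c_[p[0]+c*L[:,0]-s*L[:,1],p[1]+s*L[:,0]+c*L[:,1],L[:,2]]
def fit(obs,p0):  # obs: cam->(local pts,uv)
    f=lambda p:np.concatenate([(proj(n,pose(p,L))-uv).ravel() for n,(L,uv) in obs.items()])
    return least_squares(f,p0)
E
python3 - <<'E'
from fit import *
u=lambda a,s,o:(np.array(a)+.5)/s-.5+o
C=[[230,-71,8],[-125,-71,8],[-125,79,8],[230,79,8]]
T=u([(45,122),(698,32),(740,300),(78,398)],5,[212,160])
S=u([(443-410,382),(475-410,22),(677-410,24),(692-410,384)],4,[280,180])
S=S[[3,2,1,0]] if False else S
print(back("top",T,8).round(1).tolist(),back("side",S,8).round(1).tolist())
for o in({"top":(C,T)},{"side":(C,S)},{"top":(C,T),"side":(C,S)}):
    r=fit(o,[450,100,1.6]);print(r.x.round(3),r.fun.round(1))
    p=r.x
G=u([(165,205)],5,[212,160]);B=back("top",G,30)[0,:2]
c,s=np.cos(p[2]),np.sin(p[2]);print("stop face x approx",np.array([[c,s],[-s,c]])@(B-p[:2]))
D=u([(175,85),(308,152),(235,328),(95,268)],8,[420,195])
b=back("top",D,26);print(b.round(1).tolist(),np.linalg.norm(np.diff(b[[0,1,2,3,0]],axis=0),axis=1),b.mean(0))
# side tile mask
s=cv2.imread("pics/side0.png")
cv2.imwrite("pics/st.png",crop(s,325,125,385,180,10))
for n in("top","side"):print(proj(n,[[b.mean(0)[0],b.mean(0)[1],26]]))
E
```

```text
[[602.8, 292.0, 8.0], [645.1, -62.1, 8.0], [498.7, -79.6, 8.0], [454.3, 272.1, 8.0]] [[600.3, 295.3, 8.0], [642.5, -55.4, 8.0], [494.9, -72.8, 8.0], [453.1, 277.2, 8.0]]
[560.659  53.995   1.694] [ 0.4 -0.  -0.3 -0.5  0.1  0.4 -0.2  0.1]
[558.023  58.931   1.69 ] [-0.4  0.1 -0.2 -0.3  0.2 -0.3  0.4  0.3]
[559.498  55.614   1.692] [-0.2  0.3 -0.8  0.  -0.5  0.9 -0.8  0.4 -0.5 -1.  -0.6 -1.  -0.3 -1.1
  0.1 -0.9]
stop face x approx [166.42121209 -13.97249654]
[[530.7, -294.2, 26.0], [507.7, -336.3, 26.0], [450.8, -308.2, 26.0], [471.2, -264.0, 26.0]] [47.98337672 63.38266027 48.7429408  66.67430699] [ 490.10587376 -300.65541411   26.        ]
[[444.97711507 220.53878218]]
[[354.49338343 139.48615966]]
```

View pics/st.png

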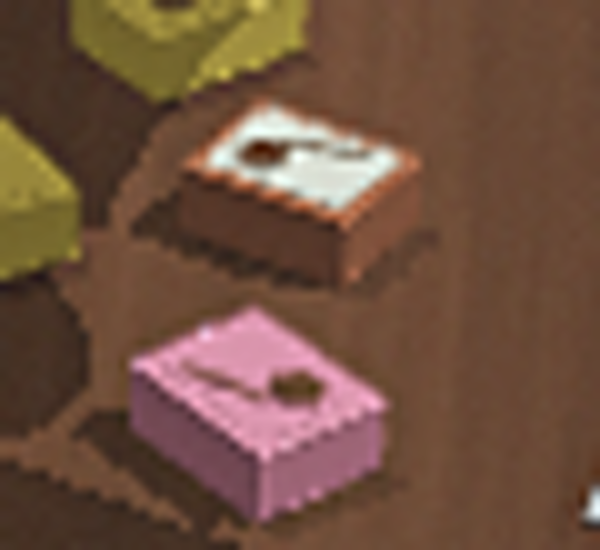

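The side crop confirms the pale-topped brick tile, with top corners at crop pixels (265,100), (425,160), (345,222) and (185,165). Pink and yellow tiles sit close by but leave finger room.

```bash
cat >> fit.py <<'E'
def go(x,y,z,yaw):
    s=state(); M=R.from_euler("xyz",s["tcp_rot"]); T=R.from_euler("xyz",[np.pi,0,yaw])
    d=M.as_matrix().T@(np.array([x,y,z])-s["eef_pos"])/10
    print("t",s["t"],"shift cm",d.round(2),"turn deg",np.degrees((M.inv()*T).as_rotvec()).round(2),"F",s["ft_force"].round(1),"open",round(s["opening"]*9.51,2))
E
python3 - <<'E'
from fit import *
u=lambda a,s,o:(np.array(a)+.5)/s-.5+o
D=u([(175,85),(308,152),(235,328),(95,268)],8,[420,195])
S=u([(185,165),(265,100),(425,160),(345,222)],10,[325,125])
C=[[-32,25,26],[-32,-25,26],[32,-25,26],[32,25,26]]
for o in({"top":(C,D)},{"side":(C,S)},{"top":(C,D),"side":(C,S)}):
    r=fit(o,[490,-300,-2.64+0*np.pi]);print(r.x.round(3),(r.x[2]+np.pi/2),r.fun.round(1))
go(490,-300,290,1.07)
E
```

```text
[ 490.32  -300.597   -3.508] -1.9368067857673812 [ 16.2   7.  -18.7  -7.8 -16.7  -6.8  19.1   7.2]
[ 487.724 -295.07    -2.711] -1.1399492576792243 [  0.3  -3.   -2.6  11.4  -0.    2.3   2.5 -11.7]
[ 489.349 -299.716   -3.167] -1.5960633762466774 [ 12.2   3.5 -23.5  -4.9 -13.4  -2.5  23.3   5.1   2.9  -6.2  -7.    8.3
  -3.3   4.    6.1 -10.3]
t 0.1 shift cm [-17.8  -36.11  11.44] turn deg [-7.0000e-02  2.0000e-02 -1.3172e+02] F [ 0.6 -0.4 -0.1] open 9.51
```

```bash
python3 - <<'E'
from fit import *
u=lambda a,s,o:(np.array(a)+.5)/s-.5+o
D=u([(175,85),(308,152),(235,328),(95,268)],8,[420,195])
S=u([(185,165),(265,100),(425,160),(345,222)],10,[325,125])
C=[[-32,-25,26],[-32,25,26],[32,25,26],[32,-25,26]]
for o in({"top":(C,D)},{"side":(C,S)},{"top":(C,D),"side":(C,S)}):
    r=fit(o,[490,-300,2.68]);print(r.x.round(3),(r.x[2]-np.pi/2),r.fun.round(1))
E
```

```text
[ 490.102 -300.649    2.678] 1.1067090083313262 [-0.6  0.3  0.4  0.   0.2  0.2 -0.  -0.6]
[ 487.845 -293.787    2.648] 1.0776347237584472 [-0.4 -0.2 -0.  -0.2  0.4 -0.1  0.1  0.4]
[ 489.287 -299.578    2.67 ] 1.0989721586884178 [-0.8  0.6  0.1  0.5 -0.3  0.6 -0.5 -0.3 -0.7 -1.  -0.6 -1.1 -0.  -1.3
  0.1 -0.6]
```

Emit:
arm_command(steps=[[-1.5,-3,0,0,0,-7],[-3,-6,0,0,0,-14],[-4.5,-9,0,0,0,-21],[-6,-12,0,0,0,-28],[-7.5,-15,0,0,0,-35],[-9,-18,0,0,0,-42],[-10.5,-21,1,0,0,-49],[-12,-24,2,0,0,-56],[-13.5,-27,3,0,0,-63],[-15,-30,4,0,0,-70],[-16.5,-33,5,0,0,-77],[-17.8,-36,6,0,0,-84]])

```text
t: 1.1
eef_pos: [489.9, -298.9, 344.1]
tcp_rot: [-3.141, 0.0, 0.243]
ft_force: [-0.1, -0.7, 0.3]
opening: 0.999
```

```bash
python3 -c "
from fit import *
go(490,-300,290,1.08)"
```

```text
t 1.1 shift cm [-0.01  0.11  5.41] turn deg [-3.000e-02  1.000e-02 -4.794e+01] F [-0.1 -0.7  0.3] open 9.5
```

Emit:
arm_command(steps=[[0,0,1,0,0,-7],[0,0,2,0,0,-14],[0,0,3,0,0,-21],[0,0,4.5,0,0,-28],[0,0,6,0,0,-35],[0,0,7.5,0,0,-42],[0,0,8.5,0,0,-48.8],[0,0,8.5,0,0,-48.8]])

```text
t: 1.77
eef_pos: [488.7, -300.3, 257.7]
tcp_rot: [-3.138, -0.001, 1.094]
ft_force: [1.4, 1.6, 0.5]
opening: 1.0
```

```bash
python3 - <<'E'
from fit import *
for n,b in(("top",(400,165,490,265)),("side",(300,80,400,180))):
    im=read_camera(n)[:,:,::-1].copy();cv2.imwrite(f"pics/{n}1.png",im)
    locals()[n]=crop(im,b[0],b[1],b[2],b[3],4)
out=np.zeros((400,790,3),np.uint8);out[:,:360]=top;out[:,380:780]=side
cv2.imwrite("pics/g1.png",out)
go(489.5,-299,194,1.095)
s=state();p=s["eef_pos"];x=R.from_euler("xyz",s["tcp_rot"]).as_matrix()
for k in(-59.5,-47.5,47.5,59.5):
    q=p+x[:,0]*k+x[:,2]*190
    for n,o,ox in(("top",(400,165),0),("side",(300,80),380)):print(k,n,((proj(n,q)[0]-o+.5)*4-.5+[ox,0]).round(1))
E
```

```text
t 1.8667 shift cm [ 0.15 -0.03  6.56] turn deg [-0.05 -0.01 -0.59] F [-0.4  0.4 -0.5] open 9.52
-59.5 top [293.1 262.9]
-59.5 side [641.9 163.2]
-47.5 top [275.4 254.3]
-47.5 side [634.2 169.2]
47.5 top [135.9 186.1]
47.5 side [570.9 218.8]
59.5 top [118.4 177.5]
59.5 side [562.6 225.3]
```

View pics/g1.png

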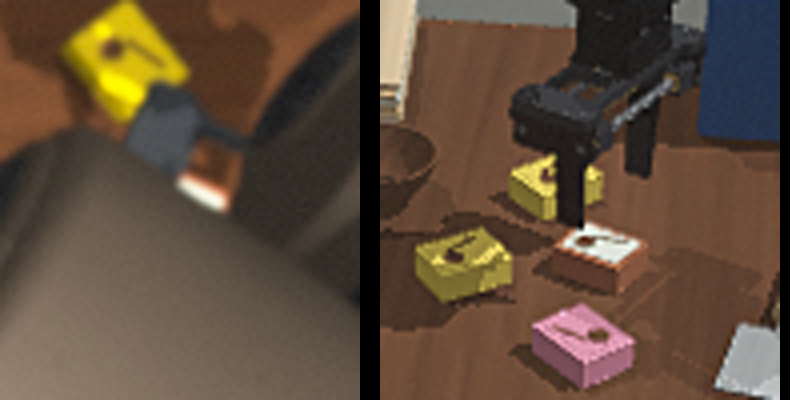

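The side view shows the open gripper straddling the brick tile: near finger at about (570,222), as predicted, clear of the yellow and pink tiles.

Emit:
arm_command(steps=[[0.1,0,1,0,0,-0.3],[0.1,0,2.5,0,0,-0.3],[0.1,0,4,0,0,-0.3],[0.1,0,5.3,0,0,-0.3],[0.1,0,6.2,0,0,-0.3],[0.1,0,6.5,0,0,-0.3],[0.1,0,6.5,0,0,-0.3]])

```text
t: 2.45
eef_pos: [489.5, -299.6, 194.3]
tcp_rot: [-3.141, -0.0, 1.093]
ft_force: [0.5, -1.0, 0.5]
opening: 0.997
```

Emit:
arm_command(steps=[[0,0,0,0,0,0],[0,0,0,0,0,0],[0,0,0,0,0,0],[0,0,0,0,0,0],[0,0,0,0,0,0],[0,0,0,0,0,0],[0,0,0,0,0,0],[0,0,0,0,0,0]], jaw=4)

```text
t: 3.12
eef_pos: [489.5, -299.6, 194.8]
tcp_rot: [3.141, 0.0, 1.094]
ft_force: [-1.3, -0.6, 0.6]
opening: 0.525
```

Emit:
arm_command(steps=[[0,0,-0.5,0,0,0],[0,0,-1.5,0,0,0],[0,0,-3,0,0,0],[0,0,-4.5,0,0,0],[0,0,-6,0,0,0],[0,0,-7,0,0,0],[0,0,-7.5,0,0,0],[0,0,-7.5,0,0,0]])

```text
t: 3.78
eef_pos: [489.5, -299.6, 271.0]
tcp_rot: [3.14, 0.0, 1.094]
ft_force: [0.0, -0.8, -1.9]
opening: 0.527
```

```bash
python3 -c "
from fit import *
go(570,-32,270,0.121)"
```

```text
t 3.7833 shift cm [27.47 -5.13  0.08] turn deg [ 1.100e-01 -3.000e-02  5.575e+01] F [ 0.  -0.8 -1.9] open 5.01
```

Emit:
arm_command(steps=[[1,-0.2,0,0,0,2],[3,-0.6,0,0,0,6.5],[5.5,-1,0,0,0,12],[8,-1.5,0,0,0,18],[11,-2,0,0,0,24],[14,-2.6,0,0,0,30],[17,-3.2,0,0,0,36],[20,-3.7,0,0,0,42],[23,-4.3,0,0,0,48],[25.5,-4.8,0,0,0,53],[27.2,-5.1,0,0,0,55.7],[27.5,-5.1,0,0,0,55.7]])

```text
t: 4.78
eef_pos: [570.7, -29.3, 269.0]
tcp_rot: [-3.141, 0.001, 0.122]
ft_force: [0.5, -0.1, -2.4]
opening: 0.523
```

```bash
python3 - <<'E'
from fit import *
go(570,-32,230,0.121)
b=(280,165,370,265)
im=read_camera("side")[:,:,::-1].copy();cv2.imwrite("pics/side2.png",im)
cv2.imwrite("pics/g2.png",crop(im,*b,6))
s=state();M=R.from_euler("xyz",s["tcp_rot"]).as_matrix()
z0=190-(194.6)  # table relative: tile bottom at tcp+194.5 along z
for dx in(-32,32):
  for dy in(-25,25):
    q=s["eef_pos"]+M@[-dy*1.,dx*1.,194.5-26]
    print(dx,dy,((proj("side",q)[0]-b[:2]+.5)*6-.5).round(1))
E
```

```text
t 4.7833 shift cm [-0.1   0.26  3.9 ] turn deg [-0.03  0.05  0.05] F [ 0.5 -0.1 -2.4] open 4.97
-32 -25 [179.6  50. ]
-32 25 [289.8  50.5]
32 -25 [183.3 -29.9]
32 25 [289.6 -29.4]
```

View pics/g2.png

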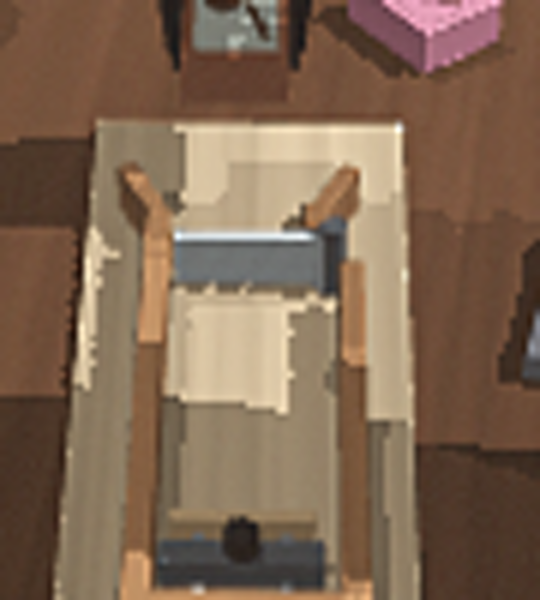

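The side crop shows the held tile hanging level behind the apron edge, with its near top edge at rows ~54 and cols 185–288. That is about 1 px from prediction, which matches the side camera's ~5 mm bias in y, so I trust the top camera's tray y.

```bash
python3 -c "
from fit import *
go(570.4,-34,206,0.121)"
```

```text
t 4.8333 shift cm [-0.07  0.37  6.3 ] turn deg [-0.01  0.05  0.22] F [-0.2 -0.  -1.9] open 4.98
```

Emit:
arm_command(steps=[[0,0.2,0.8,0,0,0],[0,0.2,2,0,0,0],[0,0.2,3.5,0,0,0],[0,0.2,4.8,0,0,0],[0,0.2,5.7,0,0,0],[0,0.2,6.2,0,0,0],[0,0.2,6.3,0,0,0],[0,0.2,6.3,0,0,0]])

```text
t: 5.5
eef_pos: [570.6, -34.4, 206.5]
tcp_rot: [-3.142, 0.0, 0.122]
ft_force: [0.7, -0.0, -1.4]
opening: 0.52
```

Emit:
arm_command(steps=[[0,0,0.05,0,0,0],[0,0,0.1,0,0,0],[0,0,0.15,0,0,0],[0,0,0.2,0,0,0],[0,0,0.2,0,0,0]])

```text
t: 5.92
eef_pos: [570.6, -33.8, 204.9]
tcp_rot: [3.141, -0.0, 0.122]
ft_force: [0.2, 0.6, -0.9]
opening: 0.523
```

Emit:
arm_command(steps=[[0,0,0.03,0,0,0],[0,0,0.06,0,0,0],[0,0,0.09,0,0,0],[0,0,0.12,0,0,0],[0,0,0.12,0,0,0]])

```text
t: 6.33
eef_pos: [570.6, -33.9, 203.4]
tcp_rot: [3.142, 0.0, 0.122]
ft_force: [0.9, 0.5, -1.2]
opening: 0.525
```

Emit:
arm_command(steps=[[0,0,0.02,0,0,0],[0,0,0.04,0,0,0],[0,0,0.06,0,0,0],[0,0,0.06,0,0,0]])

```text
t: 6.67
eef_pos: [570.6, -33.8, 202.9]
tcp_rot: [3.142, 0.0, 0.122]
ft_force: [-0.6, 1.0, -1.0]
opening: 0.524
```

Emit:
arm_command(steps=[[0,0,0.02,0,0,0],[0,0,0.04,0,0,0],[0,0,0.05,0,0,0],[0,0,0.05,0,0,0]])

```text
t: 7.0
eef_pos: [570.6, -33.8, 202.8]
tcp_rot: [3.141, -0.0, 0.122]
ft_force: [-0.7, -0.4, 5.1]
opening: 0.526
```

Emit:
arm_command(steps=[[0,0,0.01,0,0,0],[0,0,0.02,0,0,0],[0,0,0.03,0,0,0],[0,0,0.03,0,0,0]])

```text
t: 7.33
eef_pos: [570.6, -33.8, 202.8]
tcp_rot: [3.141, -0.0, 0.122]
ft_force: [-2.7, 0.5, 8.9]
opening: 0.52
```

Touchdown at about 9 N. Releasing and lifting.

Emit:
arm_command(steps=[[0,0,-0.04,0,0,0],[0,0,-0.04,0,0,0],[0,0,-0.04,0,0,0],[0,0,-0.04,0,0,0]], jaw=8)

```text
t: 7.67
eef_pos: [570.6, -33.8, 202.4]
tcp_rot: [3.141, -0.0, 0.122]
ft_force: [-0.2, -0.7, 1.1]
opening: 0.749
```

Emit:
arm_command(steps=[[0,0,-0.5,0,0,0],[0,0,-1.5,0,0,0],[0,0,-3,0,0,0],[0,0,-4.5,0,0,0],[0,1,-5.5,0,0,0],[0,2.5,-6,0,0,0],[0,4,-6,0,0,0],[0,5.5,-6,0,0,0],[0,7,-6,0,0,0],[0,8.5,-6,0,0,0],[0,9,-6,0,0,0],[0,9,-6,0,0,0]])

```text
t: 8.67
eef_pos: [581.6, -124.9, 261.9]
tcp_rot: [-3.141, 0.001, 0.12]
ft_force: [0.1, -0.9, -0.0]
opening: 0.839
```

```bash
python3 - <<'E'
from fit import *
s=state();print(s["t"],s["eef_pos"],s["opening"])
for n,b in(("top",(290,150,400,250)),("side",(280,140,370,240))):
    im=read_camera(n)[:,:,::-1].copy();cv2.imwrite(f"pics/{n}3.png",im)
    locals()[n]=crop(im,b[0],b[1],b[2],b[3],4)
out=np.zeros((400,800,3),np.uint8);out[:,:440]=top;out[:,440:]=side
cv2.imwrite("pics/g3.png",out)
E
```

```text
8.6667 [ 581.57123661 -124.93579319  261.90370496] 0.8390783236407083
```

View pics/g3.png

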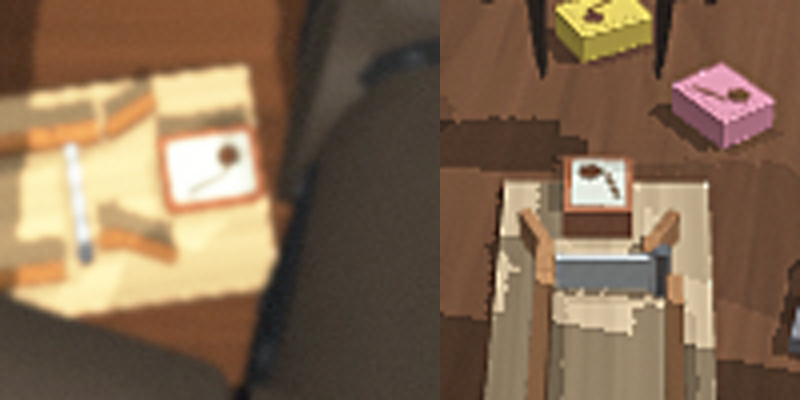

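The tile lies flat and straight on the apron, with top-crop corners at about (160,138), (252,127), (265,202) and (168,213). It is in line with the funnel and gate at (70–85,145–258). Next I set the fingers 20 mm apart as a wide pusher, go down behind it and push.

Emit:
arm_command(steps=[[0,0,1,0,0,0],[0,0,2,0,0,0],[0,0,3,0,0,0],[0,0,4,0,0,0],[0,0,5,0,0,0],[0,0,5.6,0,0,0],[0,0,5.8,0,0,0],[0,0,5.8,0,0,0],[0,0,5.8,0,0,0]], jaw=2)

```text
t: 9.52
eef_pos: [581.7, -123.2, 204.6]
tcp_rot: [3.141, -0.0, 0.122]
ft_force: [-0.5, 0.1, -0.1]
opening: 0.267
```

```bash
cat >> fit.py <<'E'
TR=np.array([559.6,54.5,1.692])
def tray():
    s=state();c,q=np.cos(TR[2]),np.sin(TR[2]);A=np.array([[c,q],[-q,c]])
    print("t",round(s["t"],2),"tcp in tray",(A@(s["eef_pos"][:2]-TR[:2])).round(1),"z",s["eef_pos"][2].round(1),"F tray",(A@s["ft_force"][:2]).round(1),s["ft_force"][2].round(1),"yaw err deg",np.degrees(s["tcp_rot"][2]-TR[2]+np.pi/2).round(2),"open",(s["opening"]*9.51).round(2))
E
python3 - <<'E'
from fit import *
tray()
u=lambda a,o:(np.array(a)+.5)/4-.5+o
D=u([(160,138),(252,127),(265,202),(168,213)],[290,150])
C=[[32,-25,34],[-32,-25,34],[-32,25,34],[32,25,34]]
r=fit({"top":(C,D)},[570,-34,1.69]);p=r.x;print(p,r.fun.round(1))
c,q=np.cos(TR[2]),np.sin(TR[2]);print(np.array([[c,q],[-q,c]])@(p[:2]-TR[:2]))
E
```

```text
Traceback (most recent call last):
  File "fit.py", line 16, in tray
    print("t",round(s["t"],2),"tcp in tray",(A@(s["eef_pos"][:2]-TR[:2])).round(1),"z",s["eef_pos"][2].round(1),"F tray",(A@s["ft_force"][:2]).round(1),s["ft_force"][2].round(1),"yaw err deg",np.degrees(s["tcp_rot"][2]-TR[2]+np.pi/2).round(2),"open",(s["opening"]*9.51).round(2))
                                                                                                                                                                                                                                                          ^^^^^^^^^^^^^^^^^^^^^^^^^
AttributeError: 'float' object has no attribute 'round'
```

```bash
sed -i 's/(s\["opening"\]\*9.51).round(2)/round(s["opening"]*9.51,2)/' fit.py
python3 - <<'E'
from fit import *
tray()
u=lambda a,o:(np.array(a)+.5)/4-.5+o
D=u([(160,138),(252,127),(265,202),(168,213)],[290,150])
C=[[32,-25,34],[-32,-25,34],[-32,25,34],[32,25,34]]
r=fit({"top":(C,D)},[570,-34,1.69]);p=r.x;print(p,r.fun.round(1))
c,q=np.cos(TR[2]),np.sin(TR[2]);print(np.array([[c,q],[-q,c]])@(p[:2]-TR[:2]))
E
```

```text
t 9.52 tcp in tray [-179.1   -0.4] z 204.6 F tray [0.1 0.5] -0.1 yaw err deg 0.04 open 2.54
[569.75180394 -34.25968072   1.67146248] [-0.5  0.1  0.6 -0.1 -0.  -0.1 -0.1  0.1]
[-89.33594949   0.65435042]
```

Emit:
arm_command(steps=[[0,-0.5,0,0,0,0],[0,-1,0,0,0,0],[0,-1.5,0,0,0,0],[0,-2,0,0,0,0],[0,-2.4,0,0,0,0],[0,-2.8,0,0,0,0],[0,-3.1,0,0,0,0],[0,-3.4,0,0,0,0],[0,-3.7,0,0,0,0],[0,-4,0,0,0,0],[0,-4.3,0,0,0,0],[0,-4.5,0,0,0,0]])

```text
t: 10.52
eef_pos: [576.0, -78.2, 204.5]
tcp_rot: [3.142, 0.0, 0.122]
ft_force: [-0.2, -1.1, -0.3]
opening: 0.211
```

Emit:
arm_command(steps=[[0,-0.3,0,0,0,0],[0,-0.7,0,0,0,0],[0,-1.1,0,0,0,0],[0,-1.5,0,0,0,0],[0,-1.9,0,0,0,0],[0,-2.3,0,0,0,0],[0,-2.7,0,0,0,0],[0,-3.1,0,0,0,0],[0,-3.5,0,0,0,0],[0,-3.9,0,0,0,0],[0,-4.3,0,0,0,0],[0,-4.7,0,0,0,0]])

```text
t: 11.52
eef_pos: [570.3, -31.5, 204.5]
tcp_rot: [3.142, 0.0, 0.122]
ft_force: [-0.8, -0.4, -0.6]
opening: 0.211
```

```bash
python3 -c "
from fit import *
tray()"
```

```text
t 11.52 tcp in tray [-86.6  -0.3] z 204.5 F tray [-0.3  0.9] -0.6 yaw err deg 0.04 open 2.0
```

Emit:
arm_command(steps=[[0,-0.3,0,0,0,0],[0,-0.7,0,0,0,0],[0,-1.1,0,0,0,0],[0,-1.5,0,0,0,0],[0,-1.9,0,0,0,0],[0,-2.3,0,0,0,0],[0,-2.7,0,0,0,0],[0,-3.1,0,0,0,0],[0,-3.5,0,0,0,0],[0,-3.9,0,0,0,0],[0,-4.3,0,0,0,0],[0,-4.7,0,0,0,0]])

```text
t: 12.52
eef_pos: [564.6, 15.2, 204.5]
tcp_rot: [3.142, 0.0, 0.122]
ft_force: [1.0, -2.2, 0.3]
opening: 0.212
```

```bash
python3 - <<'E'
from fit import *
tray()
b=(280,165,370,265)
im=read_camera("side")[:,:,::-1].copy();cv2.imwrite("pics/side4.png",im)
cv2.imwrite("pics/g4.png",crop(im,*b,5))
E
```

```text
t 12.52 tcp in tray [-39.6  -0.2] z 204.5 F tray [-2.3 -0.8] 0.3 yaw err deg 0.04 open 2.01
```

View pics/g4.png

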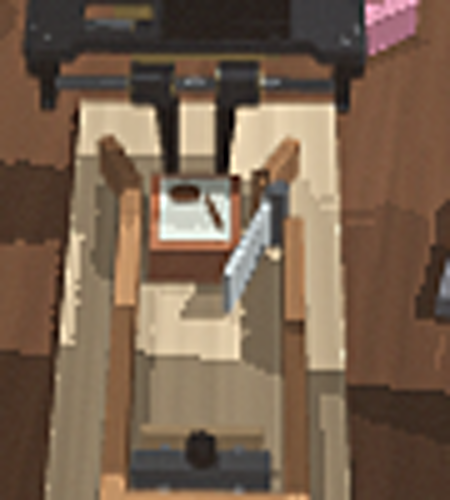

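The tile is going straight through, and its corner is holding the gate open (gate at about (250,250) in the crop). I continue.

Emit:
arm_command(steps=[[0,-0.3,0,0,0,0],[0,-0.7,0,0,0,0],[0,-1.1,0,0,0,0],[0,-1.5,0,0,0,0],[0,-1.9,0,0,0,0],[0,-2.3,0,0,0,0],[0,-2.7,0,0,0,0],[0,-3.1,0,0,0,0],[0,-3.5,0,0,0,0],[0,-3.9,0,0,0,0],[0,-4.3,0,0,0,0],[0,-4.7,0,0,0,0]])

```text
t: 13.57
eef_pos: [558.9, 61.8, 204.5]
tcp_rot: [3.142, -0.0, 0.122]
ft_force: [0.5, -1.1, 0.0]
opening: 0.209
```

Emit:
arm_command(steps=[[0,-0.3,0,0,0,0],[0,-0.7,0,0,0,0],[0,-1.1,0,0,0,0],[0,-1.5,0,0,0,0],[0,-1.9,0,0,0,0],[0,-2.3,0,0,0,0],[0,-2.7,0,0,0,0],[0,-3.1,0,0,0,0],[0,-3.5,0,0,0,0],[0,-3.9,0,0,0,0],[0,-4.3,0,0,0,0],[0,-4.6,0,0,0,0]])

```text
t: 14.57
eef_pos: [553.3, 107.5, 204.5]
tcp_rot: [3.141, 0.0, 0.122]
ft_force: [-0.4, -2.1, 0.2]
opening: 0.211
```

```bash
python3 - <<'E'
from fit import *
tray()
a=read_camera("side")[:,:,::-1].copy();cv2.imwrite("pics/side5.png",a)
cv2.imwrite("pics/g5.png",crop(a,280,180,370,280,5))
E
```

```text
t 14.57 tcp in tray [53.4 -0.1] z 204.5 F tray [-2.1  0.6] 0.2 yaw err deg 0.05 open 2.01
```

View pics/g5.png

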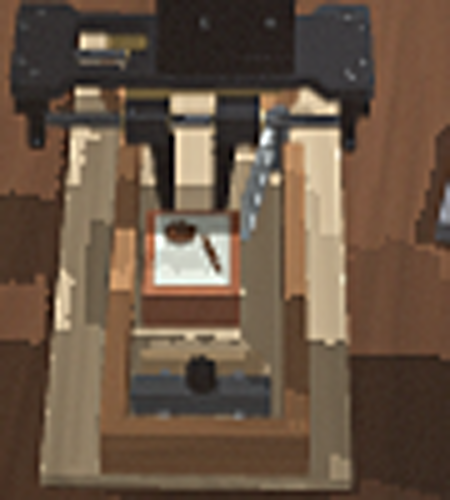

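The tile is straight in the bay. Its front bottom edge is at row 328 and the stop plate's top edge at about row 345, a gap of roughly 35 mm. The gate rests against the finger. I slow down from here.

Emit:
arm_command(steps=[[0,-0.3,0,0,0,0],[0,-0.6,0,0,0,0],[0,-0.9,0,0,0,0],[0,-1.2,0,0,0,0],[0,-1.5,0,0,0,0],[0,-1.7,0,0,0,0],[0,-1.9,0,0,0,0],[0,-2.1,0,0,0,0],[0,-2.3,0,0,0,0],[0,-2.45,0,0,0,0],[0,-2.6,0,0,0,0],[0,-2.7,0,0,0,0]])

```text
t: 15.62
eef_pos: [550.0, 134.1, 204.5]
tcp_rot: [3.142, 0.0, 0.122]
ft_force: [-0.1, -1.0, 0.9]
opening: 0.21
```

Emit:
arm_command(steps=[[0,-0.1,0,0,0,0],[0,-0.2,0,0,0,0],[0,-0.3,0,0,0,0],[0,-0.3,0,0,0,0]])

```text
t: 15.95
eef_pos: [549.7, 137.1, 204.5]
tcp_rot: [3.142, 0.0, 0.122]
ft_force: [0.2, 0.2, 0.1]
opening: 0.211
```

Emit:
arm_command(steps=[[0,-0.1,0,0,0,0],[0,-0.2,0,0,0,0],[0,-0.3,0,0,0,0],[0,-0.3,0,0,0,0]])

```text
t: 16.28
eef_pos: [549.3, 140.0, 204.5]
tcp_rot: [3.142, 0.0, 0.122]
ft_force: [-0.7, -0.1, 0.0]
opening: 0.207
```

Emit:
arm_command(steps=[[0,-0.1,0,0,0,0],[0,-0.2,0,0,0,0],[0,-0.2,0,0,0,0]])

```text
t: 16.53
eef_pos: [549.1, 142.0, 204.5]
tcp_rot: [3.142, -0.0, 0.122]
ft_force: [-0.0, 0.2, 0.4]
opening: 0.211
```

Emit:
arm_command(steps=[[0,-0.1,0,0,0,0],[0,-0.2,0,0,0,0],[0,-0.2,0,0,0,0]])

```text
t: 16.78
eef_pos: [548.8, 144.0, 204.5]
tcp_rot: [3.142, 0.0, 0.122]
ft_force: [-0.0, -0.9, -0.1]
opening: 0.207
```

Emit:
arm_command(steps=[[0,-0.1,0,0,0,0],[0,-0.2,0,0,0,0],[0,-0.2,0,0,0,0]])

```text
t: 17.03
eef_pos: [548.6, 145.9, 204.5]
tcp_rot: [3.141, 0.0, 0.122]
ft_force: [0.7, -0.0, 0.8]
opening: 0.21
```

Emit:
arm_command(steps=[[0,-0.1,0,0,0,0],[0,-0.2,0,0,0,0],[0,-0.2,0,0,0,0]])

```text
t: 17.28
eef_pos: [548.3, 147.8, 204.5]
tcp_rot: [3.141, 0.0, 0.122]
ft_force: [-0.6, -3.0, -0.2]
opening: 0.212
```

Emit:
arm_command(steps=[[0,-0.1,0,0,0,0],[0,-0.2,0,0,0,0],[0,-0.2,0,0,0,0]])

```text
t: 17.53
eef_pos: [548.1, 149.7, 204.5]
tcp_rot: [3.141, 0.0, 0.122]
ft_force: [-0.3, -4.9, -0.3]
opening: 0.209
```

The stop is giving: 3.0 N, then 4.9 N.

Emit:
arm_command(steps=[[0,-0.1,0,0,0,0],[0,-0.2,0,0,0,0],[0,-0.2,0,0,0,0]])

```text
t: 17.78
eef_pos: [547.9, 151.5, 204.5]
tcp_rot: [3.141, 0.0, 0.122]
ft_force: [0.1, -6.6, 0.7]
opening: 0.212
```

Emit:
arm_command(steps=[[0,-0.05,0,0,0,0],[0,-0.1,0,0,0,0],[0,-0.1,0,0,0,0]])

```text
t: 18.03
eef_pos: [547.8, 152.3, 204.5]
tcp_rot: [3.141, 0.0, 0.122]
ft_force: [0.8, -8.8, 1.1]
opening: 0.206
```

About 9 N, so roughly 6 mm of give: home. I draw back slowly.

Emit:
arm_command(steps=[[0,0.05,0,0,0,0],[0,0.1,0,0,0,0],[0,0.15,0,0,0,0],[0,0.2,0,0,0,0],[0,0.25,0,0,0,0],[0,0.3,0,0,0,0],[0,0.35,0,0,0,0],[0,0.4,0,0,0,0],[0,0.45,0,0,0,0],[0,0.5,0,0,0,0],[0,0.55,0,0,0,0],[0,0.6,0,0,0,0]])

```text
t: 19.03
eef_pos: [548.5, 146.9, 204.5]
tcp_rot: [-3.142, -0.0, 0.122]
ft_force: [-0.5, -0.6, -0.2]
opening: 0.209
```

Emit:
arm_command(steps=[[0,0.05,0,0,0,0],[0,0.1,0,0,0,0],[0,0.15,0,0,0,0],[0,0.2,0,0,0,0],[0,0.3,0,0,0,0],[0,0.4,0,0,0,0],[0,0.5,0,0,0,0],[0,0.6,0,0,0,0],[0,0.6,0,0,0,0]])

```text
t: 19.78
eef_pos: [549.3, 140.7, 204.5]
tcp_rot: [3.141, -0.0, 0.122]
ft_force: [-0.2, 0.0, -0.6]
opening: 0.213
```

```bash
python3 - <<'E'
from fit import *
tray()
a=read_camera("side")[:,:,::-1].copy();cv2.imwrite("pics/side6.png",a)
cv2.imwrite("pics/g6.png",crop(a,280,180,370,280,5))
E
```

```text
t 19.78 tcp in tray [86.8 -0.2] z 204.5 F tray [0.1 0.2] -0.6 yaw err deg 0.03 open 2.02
```

View pics/g6.png

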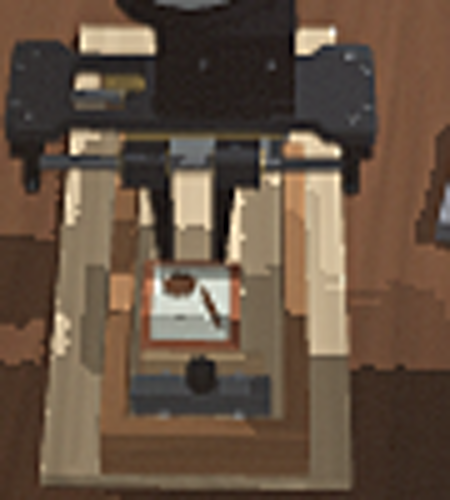

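The tile is straight against the stop, with its top at rows 262–350. The gate has already fallen shut behind the fingers (visible at about (195,155)), so I lift straight out, then retreat.

Emit:
arm_command(steps=[[0,0,-0.5,0,0,0],[0,0,-1.2,0,0,0],[0,0,-2.2,0,0,0],[0,0,-3.5,0,0,0],[0,0,-5,0,0,0],[0,0,-6.5,0,0,0],[0,0,-8,0,0,0],[0,0,-10,0,0,0],[0,0,-12,0,0,0],[0,0,-14,0,0,0],[0,0,-15,0,0,0],[0,0,-15,0,0,0]])

```text
t: 20.83
eef_pos: [549.2, 140.9, 357.3]
tcp_rot: [3.142, -0.005, 0.122]
ft_force: [-0.8, -0.6, -0.8]
opening: 0.211
```

Emit:
arm_command(steps=[[0,2,0,0,0,0],[0,5,0,0,0,0],[0,8,0,0,0,0],[0,11,0,0,0,0],[0,14,0,0,0,0],[0,17,0,0,0,0],[0,20,0,0,0,0],[0,23,0,0,0,0],[0,26,0,0,0,0],[0,28,0,0,0,0],[0,30,0,0,0,0],[0,30,0,0,0,0]])

```text
t: 21.83
eef_pos: [585.8, -159.9, 353.3]
tcp_rot: [3.141, 0.001, 0.119]
ft_force: [-0.1, 0.6, -0.7]
opening: 0.212
```

```bash
python3 - <<'E'
from fit import *
tray()
a=read_camera("side")[:,:,::-1].copy();t=read_camera("top")[:,:,::-1].copy()
o=np.zeros((480,790,3),np.uint8);c=crop(a,280,180,370,280,4);o[:400,:360]=c;d=crop(t,212,160,318,245,4);o[:d.shape[0],364:364+d.shape[1]]=d
cv2.imwrite("pics/g7.png",o)
E
```

```text
t 21.83 tcp in tray [-216.   -0.] z 353.3 F tray [0.6 0. ] -0.7 yaw err deg -0.11 open 2.01
```

View pics/g7.png

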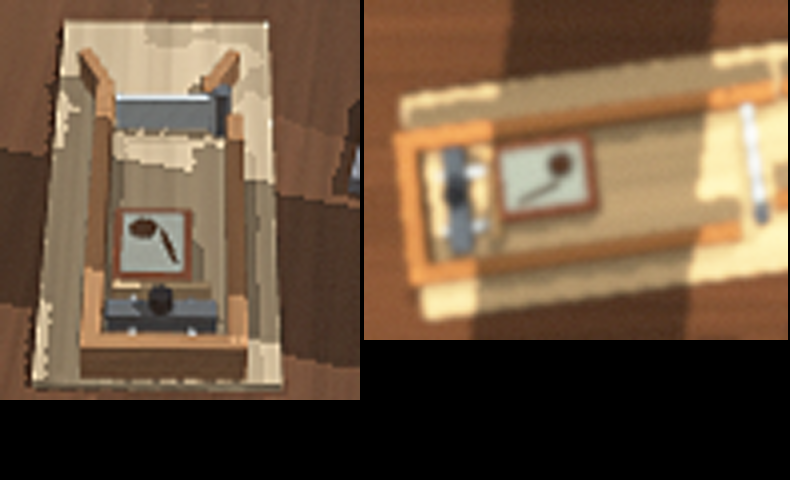

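Both views show the tile flat and straight at the end stop, the gate shut behind it, and the robot clear. Handing in.

```bash
python3 -c "
from cell import *
print(job_done())"
```

```text
the job is handed in; nothing more can be done
None
```

I picked up the brick-coloured tile and set it flat on the apron, touching down at about 9 N. I then pushed it through the gate and along the bay with the two fingers set 20 mm apart. The end stop began to give at about 3 N, and I stopped at about 8.8 N, roughly 6 mm of give. Then I drew back slowly and lifted out over the shut gate. The job was handed in at about 22 s of the 72 s allowed.

**Last checks:** the last pictures (side and top) show the tile flat and straight against the end stop, the gate shut and well clear behind it, and the arm touching nothing. They were crops of the tray only, so I did not re-check the other things on the table; the arm never met unexpected resistance.

**What disagreed:** the two cameras differed by about 5 to 7 mm in world y. The position of the held tile showed the side camera was off, so I used the top camera's value for the tray. The stop's compression is worked out from the force reading, less about 1 N assumed for friction, and was not measured directly.

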